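# Tip the pipette tip box onto its base and push it home

## Task

The closed blue pipette tip box has been left standing on its end. Without gripping or lifting it, push near its top with the fingertips so that it tips over onto its base, lid up; then push it along the bench until its long hinge side (the far one, opposite the latch tab) lies flush against the aluminium stop rail, the whole side within the rail's length. Leave all the bottles and glassware where they stand.

Things in the scene. Friction and masses are not known exactly. Their poses are not given: they have to be found in the camera images.
- tip_box: Tip box, blue base, clear lid, shut, rigid, 0.13-0.25 kg. Origin: centre of the underside. x (-41 to +45 mm) to the long hinge side, y (-61 to +61) along the length, z (0 to 82) out of the lid top. At first it stands on its -y end, y straight up, origin 61 mm above the bench; underside to the robot's left (+y), lid to its right, hinge side away from the robot, all turned by up to 0.4 rad.
- box_center (a point): Centre of the tip box, 41 mm above its underside. Height above bench: 61 mm on end, 41 mm on its base, up to 74 mm while tipping. Pushed near the top of the lid face along the box's -z, the box pivots on the underside's lower edge (about 1 N); past about 33 degrees it falls onto its base by itself, its origin about 61 mm farther along the push. Then it slides under 1 to 4 N.
- hinge_corner_a (a point): Lower corner of the tip box's hinge side at its +y end, 4 mm above the underside (box frame 45, 61, 4 mm).
- hinge_corner_b (a point): Lower corner of the tip box's hinge side at its -y end, 4 mm above the underside (box frame 45, -61, 4 mm).
- rail: Aluminium stop rail with blue end caps, fixed to the bench: flat upright face 280 mm long, 35 mm high. Origin: middle of the lower edge of the face that looks to the robot. x points away from the robot, into the rail, square to the face (the box comes from -x); y along the rail, -140 to +140 mm; z up. Turned by up to 0.15 rad.
- buffer_4: Bystander: white bottle with a red cap, 38 mm across, 75 mm tall; origin at the centre of its underside.
- buffer_7: Bystander: white bottle with a green cap, 38 mm across, 75 mm tall; origin at the centre of its underside.
- vial_1: Bystander: vial with a white cap and green label, 27 mm across, 52 mm tall; origin at the centre of its underside.
- glass_beaker: Bystander: small glass beaker, 51 mm across, 68 mm tall; origin at the centre of its underside.
- vial_2: Bystander: vial with a white cap and green label, 27 mm across, 52 mm tall; origin at the centre of its underside.

How it is judged:
On the way, in this order (a step that is already met when the one before it is completed fails the run):
1. the tip box has been tipped onto its base and lies there, lid up (angle between tip_box's own z axis and vertical below 0.06 rad and height (world z) of box_center below 0.047 m), for 0.3 s.
2. its hinge side lies flush against the rail (all of step 1 and x of hinge_corner_a in the frame of rail between -0.006 and 0.006 m and y of hinge_corner_a in the frame of rail between -0.14 and 0.14 m and x of hinge_corner_b in the frame of rail between -0.006 and 0.006 m and y of hinge_corner_b in the frame of rail between -0.14 and 0.14 m), for 0.2 s.
At the end, for the whole second after the job is handed in: The tip box rests on its base, lid up (within 0.06 rad), both lower corners of its hinge side within 6 mm of the rail's face and within the rail's 280 mm length, at rest (all of step 2 and linear speed of tip_box below 0.02 m/s); the robot touches nothing.
It fails at once if the tip box is lifted off the bench (height (world z) of box_center above 0.09 m or (angle between tip_box's own z axis and vertical below 0.2 rad and height (world z) of box_center above 0.065 m)).
It fails at once if the tip box is tipped towards its lid (angle between tip_box's own z axis and vertical above 2.2 rad).
It fails at once if a bystander is shifted by more than 15 mm or tipped (distance of any of buffer_4, buffer_7, vial_1, vial_2, glass_beaker from where it was at the start of the episode above 0.015 m or angle between any of buffer_4, buffer_7, vial_1, vial_2, glass_beaker's own z axis and vertical above 0.35 rad).
It also fails if it takes over 48 s, if anything falls off the work surface, if the arm or the gripper's body presses on something with over 40 N, if the wrist force passes 120 N, or if a joint passes its speed limit or range.

## Robot

A 6-joint arm with a two-finger parallel gripper is mounted at the origin on a cart in front of the work surface, level with it; the furniture and walls round the work are solid. World frame = base frame: x ahead of the robot, y to its left, z up, the work surface at z = 0. Lengths are in m, angles in rad, forces in N, time in s.
With the tool pointing down it reaches from about 0.375 to 0.975 m from the base axis. Payload 3.8 kg.
Tool frame: the origin (TCP) lies midway between the tips of the shut fingers; the grasp point (between the pads) lies 19 mm behind it; z points along the fingers, y is the line along which they close (so a half turn about z gives the same grasp; the last joint's range is limited). The gripper opens to 88 mm and grips with 3 to 60 N. Pads are 18 mm wide; open, the fingers measure 123 mm over their backs; the gripper's body (75 mm by 187 mm) begins 45 mm behind the grasp point.
Start: joints at [1.22, 0.264, 1.604, -0, 1.274, -0.037], TCP at [0.208, 0.642, 0.199] pointing down, gripper open.
Joint ranges: [-2.63, 2.63], [-0.94, 2.18], [0.31, 2.57], [-1.31, 4.45], [0, 2.66], [-2.55, 2.55]. Speed limits (rad/s): [2.57, 2.57, 3.14, 3.14, 3.14, 3.14].

## Interface

Orientations are given as a unit quaternion [x, y, z, w].
In Python, from cell import arm gives the robot as it stands.
- The arm moves only by the tool servo_tool, never from a script. Its argument "steps" is a list of rows, each an object of numbers: "hand": the gripper command: -1 is fully open, 1 is shut, values between are in proportion; "dx", "dy", "dz": the shift along the tool's x, y, z in m; "spin": the turn about the tool's z in rad. A call has exactly 8 rows; each row is the pose to reach, as a shift and turn from the pose commanded when the call began, along the tool's axes at that moment; what a row does not reach only later rows make up. A row lasts 1/8 s, in which the tool goes at most 62.5 mm and 10.7 degrees, less where a joint would pass 70% of its speed; a pose out of reach is approached as far as the arm can. A call with a gripper value outside its range is refused whole. The fingers move at their own pace and stop on an object; the grip force is fixed at half the most. Time passes only in rows, so rows that repeat a pose let the fingers close, or fill a call up. It gives the time, the measured TCP pose, the force, the opening and the grip force at its end, in the units of the state.
- arm.sense(): the state, without advancing time (a new reading comes with each control period).
- arm.get_image(name): name is "scene" or "top" or "wrist"; returns (picture, depth): 420x560x3 uint8, blue, green, red; 420x560 float32, m along the optical axis (not along the pixel's ray), 0 where there is no reading.
- arm.get_calibration(name): a dict with "fx", "fy", "cx", "cy" (pixels), "extrinsics" (4x4, takes a point from camera to world coordinates); the wrist camera has in their place "mount" (4x4, takes a point from camera to tool coordinates, whose origin is the TCP and whose axes are the flange's). Camera axes: x right, y down, z forward; pixel columns grow to the right and rows downward; lengths in m; the calibration is good to about 2 mm. A picture is of the moment at which its call begins: read the wrist's pose just before it. get_calibration takes no time and is no camera call.
- arm.job_done(): hands the job in; it is judged then, once.
The state is a dict: "time": time; "joint_positions": joint angles; "qvel": joint speeds; "joint_torque": joint torques, N m; "eef_pos": TCP position; "orientation": TCP orientation; "wrist_force": force on the tool from outside, world axes, zero at the start; "torque": the same for the moment, N m; "opening": opening from 0.0 (shut) to 1.0 (fully open); "grasp_force": force on a finger pad.
Only numpy, scipy, OpenCV 4.12 (cv2) and the standard library are available. Lean on these libraries where they do the work, as an engineer would, in place of code of your own. Each camera call takes 0.05 s, during which the arm holds its last target. There are 200 camera calls.

## Working session

There is one attempt and no reset: what is moved stays moved. The work goes in short steps, Python scripts to look and compute and a tool call to move; the robot and the scene stay as the last step left them, time stands still between calls to the robot, and variables do not carry over. Pictures are saved under pics/ and viewed, at most 10 in all, crops included, and the job is handed in when it is done.

Besides the shell and the picture viewer there is one more tool, called after "Request:" as name(argument=value, ...), one argument or row to a line, values as JSON. servo_tool: Moves the arm, as the interface text tells. Its arguments: {"type":"object","properties":{"steps":{"type":"array","items":{"type":"object","properties":{"hand":{"type":"number"},"dx":{"type":"number"},"dy":{"type":"number"},"dz":{"type":"number"},"spin":{"type":"number"}}}}},"required":["steps"]}

```bash
mkdir -p pics
cat > h.py <<'E'
import numpy as np, cv2
from cell import arm
def cloud(name):
    s=arm.sense(); im,d=arm.get_image(name); c=arm.get_calibration(name)
    v,u=np.mgrid[:420,:560]
    P=np.stack([(u-c['cx'])/c['fx']*d,(v-c['cy'])/c['fy']*d,d],-1)
    T=np.array(c['extrinsics'])
    W=P@T[:3,:3].T+T[:3,3]; W[d==0]=np.nan
    return im,d,W
E
python3 - <<'E'
from h import *
s=arm.sense();print(s)
for n in('top','scene'):
    im,d,W=cloud(n); cv2.imwrite(f'pics/{n}0.png',im); np.savez(f'pics/{n}0.npz',im=im,W=W)
    print(n,np.array(arm.get_calibration(n)['extrinsics']).round(3).tolist())
E
```

```text
{'time': 0.0, 'joint_positions': array([ 1.22010443e+00,  2.64755545e-01,  1.60533498e+00, -1.05709529e-05,
        1.27368425e+00, -3.69175361e-02]), 'qvel': array([-0.00070146,  0.00115132, -0.0010824 , -0.00073077,  0.00117434,
        0.00241265]), 'joint_torque': array([ 8.69467149e-04, -5.02079344e+01, -3.56887186e+01,  7.29496242e-02,
        2.90350715e-02, -1.80639345e-04]), 'eef_pos': array([0.2080896 , 0.64130963, 0.19810755]), 'orientation': array([ 1.56242755e-01,  9.87718083e-01, -1.07160760e-03, -2.05173887e-04]), 'wrist_force': array([-0.01001273,  0.31470266, -0.30476164]), 'torque': array([-0.00813643,  0.06095679, -0.01249975]), 'grasp_force': 0.0, 'opening': 1.0039125370834951}
top [[-0.004, -0.997, 0.078, 0.477], [-1.0, 0.005, 0.01, 0.169], [-0.01, -0.078, -0.997, 1.155], [0.0, 0.0, 0.0, 1.0]]
scene [[-0.54, -0.368, 0.757, -0.432], [-0.842, 0.237, -0.485, 0.805], [-0.001, -0.899, -0.438, 0.691], [0.0, 0.0, 0.0, 1.0]]
```

View pics/top0.png

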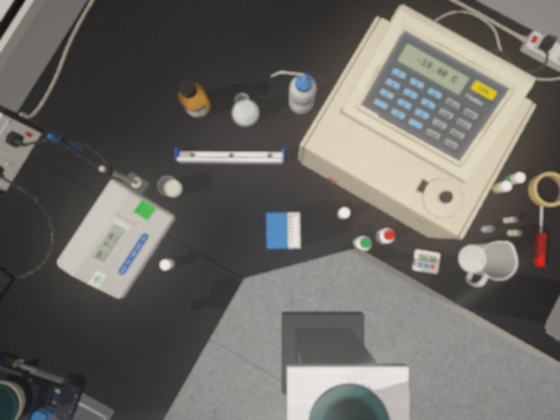

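View pics/scene0.png

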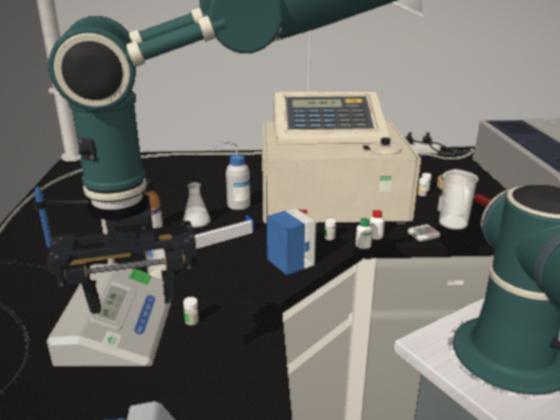

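The top view shows the box on end at about (283,230), with its blue underside to the left and clear lid to the right. The rail runs from (177,157) to (284,157). Nearby are vials at (166,265) and (344,213), bottles at (363,243) and (387,236), and the beaker at (171,187).

Run:
```python
from h import *
z=np.load('pics/top0.npz');W=z['W'];im=z['im'].astype(int)
c=arm.get_calibration('top');print(c['fx'])
def reg(n,u0,u1,v0,v1,z0,z1,col=None):
    R=W[v0:v1,u0:u1].reshape(-1,3);k=(R[:,2]>z0)&(R[:,2]<z1)
    if col is not None:k&=col[v0:v1,u0:u1].ravel()
    Q=R[k]
    if len(Q)<4:print(n,len(Q));return
    r=cv2.minAreaRect(Q[:,:2].astype(np.float32)*1000)
    print(n,len(Q),'mean',Q.mean(0).round(4),'rect',np.round(r[0],1),np.round(r[1],1),round(r[2],2),'zmax',Q[:,2].max().round(3)); return Q
reg('bench',230,260,190,210,-.1,.1)
Q=reg('boxtop',255,315,200,260,.105,.14)
blue=(im[...,0]>im[...,2]+50)
reg('boxblue',255,315,200,260,.105,.14,blue)
Q=reg('rail',170,292,145,170,.02,.05)
if Q is not None:
    k=(Q[:,1]>.04)
    # front face edge: min x per y bin
    ys=np.linspace(Q[:,1].min()+.005,Q[:,1].max()-.005,30);f=[Q[abs(Q[:,1]-y)<.006][:,0].min() for y in ys]
    p=np.polyfit(ys,f,1);print('front x=a*y+b',p,ys[0],ys[-1],np.std(f-np.polyval(p,ys)))
# rail pixels geometric at z=.035
for n,(u0,u1,v0,v1,zz) in dict(v1=(335,353,204,222,.035),b7=(352,372,234,252,.05),b4=(377,397,227,245,.05),v2=(157,176,256,274,.035),bk=(155,185,172,202,.04),cream=(295,420,120,240,.1),flask=(228,262,90,128,.02),scale=(55,178,175,300,.02)).items(): reg(n,u0,u1,v0,v1,zz,.4)
big=cv2.resize(z['im'][140:270,150:410],None,fx=3,fy=3,interpolation=cv2.INTER_CUBIC);cv2.imwrite('pics/top0c.png',big)
```

```text
428.5910145212477
bench 598 mean [ 0.5908  0.2741 -0.    ] rect [591.  274.3] [79.9 52.6] 89.58 zmax 0.007
boxtop 1181 mean [0.5049 0.1691 0.1215] rect [505.9 168.8] [79.7 84.4] 89.8 zmax 0.129
boxblue 701 mean [0.5046 0.1856 0.1215] rect [505.9 184.6] [48.2 84.3] 89.92 zmax 0.129
rail 457 mean [0.6971 0.3159 0.0329] rect [708.9 311.5] [285.3  34.7] 88.9 zmax 0.043
front x=a*y+b [0.0165655  0.68692987] 0.17394775716161665 0.4487398702809748 0.0002957742603172999
v1 90 mean [0.5521 0.0117 0.0508] rect [552.7  10.6] [23.7 26.4] 44.16 zmax 0.057
b7 157 mean [ 0.4726 -0.0347  0.065 ] rect [472. -36.] [34.7 34.5] 33.13 zmax 0.079
b4 161 mean [ 0.4925 -0.0945  0.065 ] rect [491.5 -95.5] [36.  30.9] 20.44 zmax 0.078
v2 99 mean [0.4211 0.4707 0.0506] rect [420.6 471.6] [24.4 25.7] 42.65 zmax 0.056
bk 151 mean [0.6237 0.4684 0.0587] rect [623.4 466.2] [49.  48.6] 45.62 zmax 0.072
cream 8293 mean [ 0.6603 -0.0256  0.1981] rect [635.9   8.8] [272.8 302.1] 7.38 zmax 0.251
flask 565 mean [0.8236 0.2685 0.06  ] rect [828.6 269.9] [68.1 62.2] 89.51 zmax 0.117
scale 8001 mean [0.4919 0.5939 0.0567] rect [502.4 553. ] [249.9 346.4] 57.5 zmax 0.211
```

View pics/top0c.png

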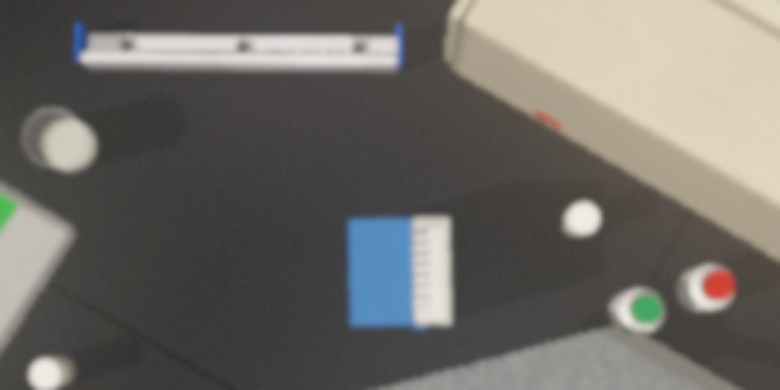

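Request:
servo_tool(
  steps=[
    {"dx":-0.03,"dy":-0.03,"dz":-0.02,"spin":-0.04,"hand":1},
    {"dx":-0.07,"dy":-0.07,"dz":-0.04,"spin":-0.08,"hand":1},
    {"dx":-0.11,"dy":-0.105,"dz":-0.04,"spin":-0.12,"hand":1},
    {"dx":-0.15,"dy":-0.145,"dz":-0.04,"spin":-0.16,"hand":1},
    {"dx":-0.19,"dy":-0.185,"dz":-0.04,"spin":-0.2,"hand":1},
    {"dx":-0.23,"dy":-0.225,"dz":-0.04,"spin":-0.24,"hand":1},
    {"dx":-0.275,"dy":-0.265,"dz":-0.04,"spin":-0.28,"hand":1},
    {"dx":-0.315,"dy":-0.305,"dz":-0.04,"spin":-0.314,"hand":1},
  ],
)

```text
time: 1.1
eef_pos: [0.4143, 0.2528, 0.2391]
orientation: [-0.001, 1.0, -0.0, -0.0]
wrist_force: [0.8, -0.1, 0.1]
opening: 0.118
grasp_force: 0.0
```

Request:
servo_tool(
  steps=[
    {"dx":-0.02,"dy":-0.04,"dz":0.0,"hand":1},
    {"dx":-0.05,"dy":-0.09,"dz":0.0,"hand":1},
    {"dx":-0.08,"dy":-0.14,"dz":0.0,"hand":1},
    {"dx":-0.091,"dy":-0.168,"dz":0.02,"hand":1},
    {"dx":-0.091,"dy":-0.168,"dz":0.06,"hand":1},
    {"dx":-0.091,"dy":-0.168,"dz":0.1,"hand":1},
    {"dx":-0.091,"dy":-0.168,"dz":0.132,"hand":1},
    {"dx":-0.091,"dy":-0.168,"dz":0.132,"hand":1},
  ],
)

```text
$.steps[0]: bad value
```

Request:
servo_tool(
  steps=[
    {"dx":-0.02,"dy":-0.04,"dz":0,"spin":0,"hand":1},
    {"dx":-0.05,"dy":-0.09,"dz":0,"spin":0,"hand":1},
    {"dx":-0.08,"dy":-0.14,"dz":0,"spin":0,"hand":1},
    {"dx":-0.091,"dy":-0.168,"dz":0.02,"spin":0,"hand":1},
    {"dx":-0.091,"dy":-0.168,"dz":0.06,"spin":0,"hand":1},
    {"dx":-0.091,"dy":-0.168,"dz":0.1,"spin":0,"hand":1},
    {"dx":-0.091,"dy":-0.168,"dz":0.132,"spin":0,"hand":1},
    {"dx":-0.091,"dy":-0.168,"dz":0.132,"spin":0,"hand":1},
  ],
)

```text
time: 2.1
eef_pos: [0.5016, 0.0862, 0.1042]
orientation: [-0.0, 1.0, -0.0, -0.004]
wrist_force: [0.5, 0.2, -0.1]
opening: 0.002
grasp_force: 0.0
```

Request:
servo_tool(
  steps=[
    {"dx":0,"dy":0.015,"dz":0,"spin":0,"hand":1},
    {"dx":0,"dy":0.022,"dz":0,"spin":0,"hand":1},
    {"dx":0,"dy":0.028,"dz":0,"spin":0,"hand":1},
    {"dx":0,"dy":0.034,"dz":0,"spin":0,"hand":1},
    {"dx":0,"dy":0.04,"dz":0,"spin":0,"hand":1},
    {"dx":0,"dy":0.046,"dz":0,"spin":0,"hand":1},
    {"dx":0,"dy":0.052,"dz":0,"spin":0,"hand":1},
    {"dx":0,"dy":0.058,"dz":0,"spin":0,"hand":1},
  ],
)

```text
time: 3.1
eef_pos: [0.5048, 0.145, 0.1073]
orientation: [-0.0, 1.0, -0.0, -0.0]
wrist_force: [0.9, 0.6, -0.1]
opening: 0.003
grasp_force: 0.0
```

Run:
```python
from h import *
im,d,W=cloud('scene'); cv2.imwrite('pics/s1.png',cv2.resize(im[130:330,150:420],None,fx=2.5,fy=2.5))
```

```text
(no output)
```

View pics/s1.png

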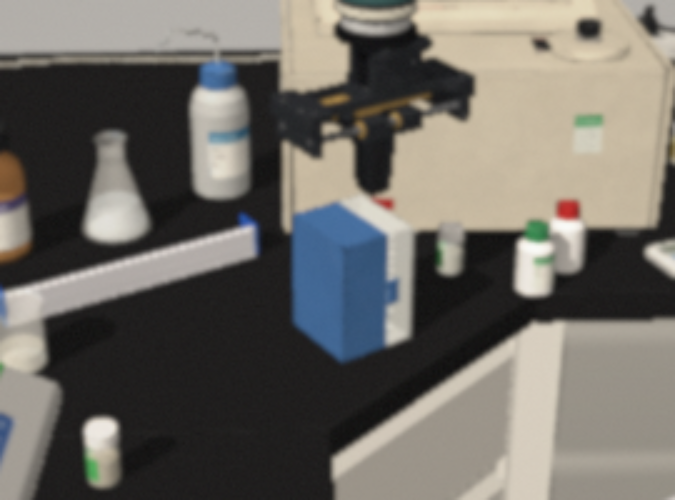

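The box still looks nearly upright in the view, with its top at crop (350,210) and the finger just behind it. I'll measure whether it tilted or slid.

Run:
```python
from h import *
for n in('top','scene'):
    im,d,W=cloud(n); b=im.astype(int); blue=(b[...,0]>b[...,2]+50)&(W[...,0]>.42)&(W[...,0]<.6)&(W[...,1]>.1)&(W[...,1]<.35)&(W[...,2]>.01)&(W[...,2]<.2)
    Q=W[blue];print(n,len(Q),np.percentile(Q,[2,50,98],axis=0).round(3).tolist())
    for z0 in (.02,.05,.08,.11):
        k=abs(Q[:,2]-z0)<.008
        if k.sum()>5: print(z0,np.percentile(Q[k],[3,97],axis=0).round(3).tolist())
    if n=='top':
        k=(W[...,0]>.44)&(W[...,0]<.57)&(W[...,1]>.1)&(W[...,1]<.3)&(W[...,2]>.1)&(W[...,2]<.135)
        Q=W[k];r=cv2.minAreaRect(Q[:,:2].astype(np.float32)*1000);print(r,Q[:,2].mean())
```

```text
Traceback (most recent call last):
IndexError: index -1 is out of bounds for axis 0 with size 0
```

Run:
```python
from h import *
for src in ('old','new'):
    if src=='old': z=np.load('pics/scene0.npz');im,W=z['im'],z['W']
    else: im,d,W=cloud('scene')
    b=im.astype(int); blue=(b[...,0]>b[...,2]+35)&(W[...,0]>.42)&(W[...,0]<.58)&(W[...,1]>.1)&(W[...,1]<.3)&(W[...,2]>.005)&(W[...,2]<.2)
    Q=W[blue];print(src,len(Q),np.percentile(Q,[1,50,99],axis=0).round(3).tolist() if len(Q) else '')
    for z0 in (.02,.05,.08,.11,.125):
        k=abs(Q[:,2]-z0)<.008
        if k.sum()>5: print(z0,np.percentile(Q[k],[3,97],axis=0).round(3).tolist())
```

```text
old 1972 [[0.458, 0.154, 0.006], [0.475, 0.202, 0.076], [0.545, 0.211, 0.124]]
0.02 [[0.459, 0.161, 0.012], [0.544, 0.21, 0.028]]
0.05 [[0.458, 0.156, 0.042], [0.542, 0.211, 0.057]]
0.08 [[0.459, 0.16, 0.072], [0.539, 0.211, 0.087]]
0.11 [[0.458, 0.162, 0.102], [0.539, 0.21, 0.117]]
0.125 [[0.46, 0.159, 0.118], [0.54, 0.209, 0.124]]
new 1972 [[0.457, 0.154, 0.007], [0.474, 0.201, 0.076], [0.545, 0.211, 0.124]]
0.02 [[0.459, 0.161, 0.013], [0.542, 0.21, 0.027]]
0.05 [[0.458, 0.156, 0.042], [0.54, 0.21, 0.057]]
0.08 [[0.458, 0.16, 0.073], [0.542, 0.211, 0.087]]
0.11 [[0.459, 0.163, 0.103], [0.541, 0.21, 0.118]]
0.125 [[0.46, 0.159, 0.118], [0.541, 0.21, 0.124]]
```

Run:
```python
from h import *
s=arm.sense();print(s['time'],s['eef_pos'],s['wrist_force'],s['joint_positions'])
c=arm.get_calibration('scene');T=np.linalg.inv(c['extrinsics'])
def pj(p):
    q=T[:3,:3]@p+T[:3,3];return (c['fx']*q[0]/q[2]+c['cx'],c['fy']*q[1]/q[2]+c['cy'],q[2])
print('tcp px',pj(s['eef_pos']))
print('lid top edge',pj(np.array([.505,.129,.122])))
im,d,W=cloud('scene')
for v in range(150,236,5): print(v,[tuple(W[v,u].round(3)) for u in (294,300,306)])
im,d,W=cloud('top')
k=(W[...,0]>.45)&(W[...,0]<.56)&(W[...,1]>.05)&(W[...,1]<.3)&(W[...,2]>.03)
print(np.percentile(W[k],[1,50,99],axis=0)); cv2.imwrite('pics/t1.png',cv2.resize(im[140:300,200:420],None,fx=3,fy=3))
```

```text
3.25 [0.50481125 0.14496321 0.10734582] [ 0.70895859 -1.1271152  -0.38693561] [ 2.32261040e-01  5.91922713e-02  2.01827501e+00 -7.81719866e-05
  1.06425988e+00 -1.33920926e+00]
tcp px (np.float64(298.1395309581982), np.float64(221.08229876974465), np.float64(1.2850120544992207))
lid top edge (np.float64(303.64185477643304), np.float64(214.0021031501324), np.float64(1.2864777099994529))
150 [(np.float64(0.504), np.float64(0.16), np.float64(0.291)), (np.float64(0.481), np.float64(0.16), np.float64(0.297)), (np.float64(0.47), np.float64(0.152), np.float64(0.299))]
155 [(np.float64(0.506), np.float64(0.159), np.float64(0.278)), (np.float64(0.486), np.float64(0.156), np.float64(0.283)), (np.float64(0.485), np.float64(0.141), np.float64(0.281))]
160 [(np.float64(0.513), np.float64(0.154), np.float64(0.263)), (np.float64(0.482), np.float64(0.159), np.float64(0.274)), (np.float64(0.483), np.float64(0.142), np.float64(0.27))]
165 [(np.float64(0.506), np.float64(0.158), np.float64(0.254)), (np.float64(0.482), np.float64(0.159), np.float64(0.262)), (np.float64(0.482), np.float64(0.142), np.floa
[... 1946 characters left out ...]
t64(0.48), np.float64(0.14), np.float64(0.119))]
225 [(np.float64(0.469), np.float64(0.182), np.float64(0.123)), (np.float64(0.46), np.float64(0.171), np.float64(0.124)), (np.float64(0.46), np.float64(0.154), np.float64(0.119))]
230 [(np.float64(0.461), np.float64(0.187), np.float64(0.114)), (np.float64(0.465), np.float64(0.167), np.float64(0.107)), (np.float64(0.465), np.float64(0.15), np.float64(0.102))]
235 [(np.float64(0.459), np.float64(0.188), np.float64(0.103)), (np.float64(0.464), np.float64(0.168), np.float64(0.095)), (np.float64(0.461), np.float64(0.152), np.float64(0.091))]
[[0.45268395 0.07941622 0.25161756]
 [0.5010025  0.14602032 0.52169796]
 [0.55107463 0.23705535 0.53187099]]
```

View pics/t1.png

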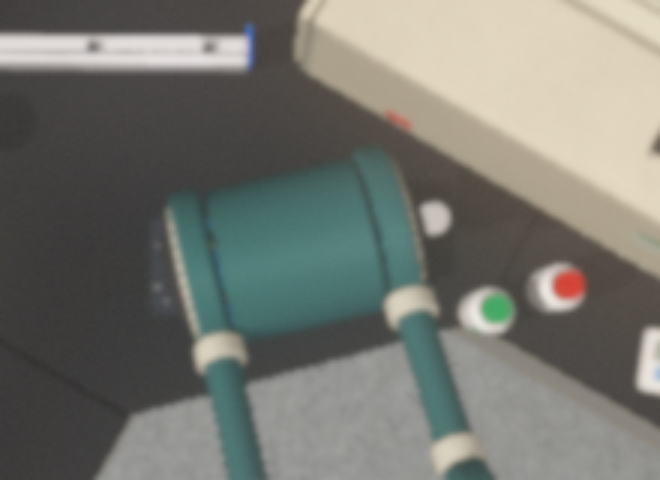

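The fingertip is seen at z≈0.145 (scene row ~207), so it passed over the box top instead of pushing it. The reported TCP is z=0.107. I'll check this height offset against the first picture and the wrist depth.

Run:
```python
from h import *
z=np.load('pics/scene0.npz');W=z['W']
k=(abs(W[...,0]-.208)<.05)&(abs(W[...,1]-.642)<.08)&(W[...,2]>.1)
Q=W[k];print('start: gripper z pct',np.percentile(Q[:,2],[0,.5,1,2,5]).round(3)); 
q=Q[Q[:,2]<np.percentile(Q[:,2],8)];print(np.percentile(q,[5,50,95],axis=0).round(3))
im,d,W=cloud('scene')
k=(abs(W[...,0]-.505)<.02)&(abs(W[...,1]-.145)<.03)&(W[...,2]>.127)&(W[...,2]<.2)
Q=W[k];print('now',np.percentile(Q[:,2],[0,.5,1,2,5]).round(3))
s=arm.sense();P=s['eef_pos'];c=arm.get_calibration('wrist');M=np.array(c['mount']);print(M.round(3).tolist())
from scipy.spatial.transform import Rotation as R
im,d=arm.get_image('wrist');v,u=np.mgrid[:420,:560]
X=np.stack([(u-c['cx'])/c['fx']*d,(v-c['cy'])/c['fy']*d,d],-1)@M[:3,:3].T+M[:3,3]
X=X@R.from_quat(s['orientation']).as_matrix().T+P
X[d==0]=np.nan
b=(X[...,2]>-.1)&(X[...,2]<.3)
h,e=np.histogram(X[b][:,2],bins=np.arange(-.1,.3,.01));print([(round(a,2),n) for a,n in zip(e,h) if n>500])
```

```text
start: gripper z pct [0.236 0.244 0.249 0.259 0.284]
[[0.173 0.59  0.243]
 [0.196 0.685 0.279]
 [0.223 0.712 0.315]]
now [0.147 0.148 0.148 0.149 0.152]
[[0.0, -0.956, -0.292, 0.077], [1.0, 0.0, 0.0, 0.0], [-0.0, -0.292, 0.956, -0.185], [0.0, 0.0, 0.0, 1.0]]
[(np.float64(-0.03), np.int64(536)), (np.float64(-0.01), np.int64(83554)), (np.float64(-0.0), np.int64(12598)), (np.float64(0.01), np.int64(2027)), (np.float64(0.02), np.int64(2821)), (np.float64(0.03), np.int64(2894)), (np.float64(0.04), np.int64(1871)), (np.float64(0.05), np.int64(2669)), (np.float64(0.06), np.int64(1279)), (np.float64(0.07), np.int64(1955)), (np.float64(0.08), np.int64(1227)), (np.float64(0.09), np.int64(1585)), (np.float64(0.1), np.int64(1478)), (np.float64(0.11), np.int64(1646)), (np.float64(0.12), np.int64(12696)), (np.float64(0.15), np.int64(574)), (np.float64(0.16), np.int64(897)), (np.float64(0.17), np.int64(681)), (np.float64(0.18), np.int64(800)), (np.float64(0.19), np.int64(649)), (np.float64(0.21), np.int64(5358)), (np.float64(0.22), np.int64(16423)), (np.float64(0.23), np.int64(21106)), (np.float64(0.24), np.int64(11720))]
```

The bench through the wrist camera agrees with the reported pose. The scene camera shows the tips about 40 mm higher than reported, both open at the start and shut now, so I'll take real tip z as reported z + 0.04. Next I back off, go 40 mm lower and push again.

Request:
servo_tool(
  steps=[
    {"dx":0,"dy":-0.02,"dz":0,"spin":0,"hand":1},
    {"dx":0,"dy":-0.045,"dz":0,"spin":0,"hand":1},
    {"dx":0,"dy":-0.06,"dz":0,"spin":0,"hand":1},
    {"dx":0,"dy":-0.06,"dz":0,"spin":0,"hand":1},
    {"dx":0,"dy":-0.06,"dz":0.01,"spin":0,"hand":1},
    {"dx":0,"dy":-0.06,"dz":0.025,"spin":0,"hand":1},
    {"dx":0,"dy":-0.06,"dz":0.04,"spin":0,"hand":1},
    {"dx":0,"dy":-0.06,"dz":0.04,"spin":0,"hand":1},
  ],
)

```text
time: 4.45
eef_pos: [0.5028, 0.0849, 0.0649]
orientation: [-0.0, 1.0, -0.0, -0.002]
wrist_force: [-0.6, -0.5, 1.0]
opening: 0.003
grasp_force: 0.0
```

Request:
servo_tool(
  steps=[
    {"dx":0,"dy":0.015,"dz":0,"spin":0,"hand":1},
    {"dx":0,"dy":0.022,"dz":0,"spin":0,"hand":1},
    {"dx":0,"dy":0.027,"dz":0,"spin":0,"hand":1},
    {"dx":0,"dy":0.032,"dz":0,"spin":0,"hand":1},
    {"dx":0,"dy":0.037,"dz":0,"spin":0,"hand":1},
    {"dx":0,"dy":0.042,"dz":0,"spin":0,"hand":1},
    {"dx":0,"dy":0.046,"dz":0,"spin":0,"hand":1},
    {"dx":0,"dy":0.05,"dz":0,"spin":0,"hand":1},
  ],
)

```text
time: 5.45
eef_pos: [0.5049, 0.1349, 0.0674]
orientation: [-0.0, 1.0, -0.0, 0.0]
wrist_force: [-0.3, -1.5, 0.4]
opening: 0.002
grasp_force: 0.7
```

Run:
```python
from h import *
im,d,W=cloud('scene'); cv2.imwrite('pics/s2.png',cv2.resize(im[130:330,150:420],None,fx=2.5,fy=2.5))
```

```text
(no output)
```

View pics/s2.png

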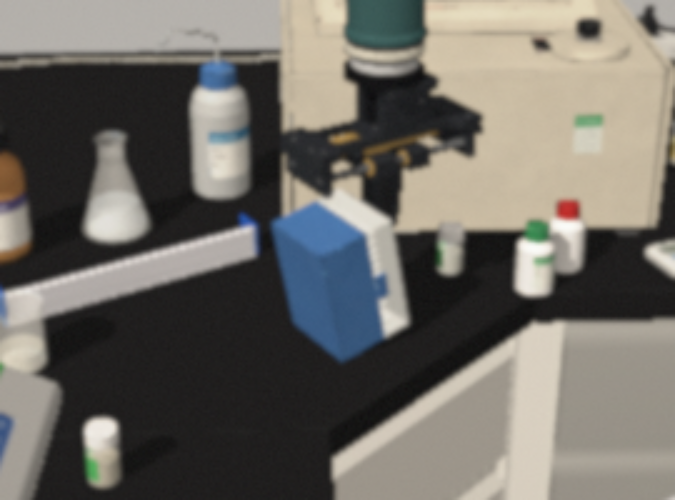

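The box is tilting about its lower left edge, leaning left at crop (330,280). I keep pushing.

Request:
servo_tool(
  steps=[
    {"dx":0,"dy":0.006,"dz":0,"spin":0,"hand":1},
    {"dx":0,"dy":0.012,"dz":0,"spin":0,"hand":1},
    {"dx":0,"dy":0.018,"dz":0,"spin":0,"hand":1},
    {"dx":0,"dy":0.024,"dz":0,"spin":0,"hand":1},
    {"dx":0,"dy":0.03,"dz":0,"spin":0,"hand":1},
    {"dx":0,"dy":0.036,"dz":0,"spin":0,"hand":1},
    {"dx":0,"dy":0.042,"dz":0,"spin":0,"hand":1},
    {"dx":0,"dy":0.045,"dz":0,"spin":0,"hand":1},
  ],
)

```text
time: 6.5
eef_pos: [0.5048, 0.1802, 0.0673]
orientation: [-0.0, 1.0, 0.0, -0.0]
wrist_force: [0.3, 0.4, -0.3]
opening: 0.002
grasp_force: 0.0
```

Run:
```python
from h import *
im,d,W=cloud('scene'); cv2.imwrite('pics/s3.png',cv2.resize(im[130:330,150:420],None,fx=2.5,fy=2.5))
```

```text
(no output)
```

View pics/s3.png

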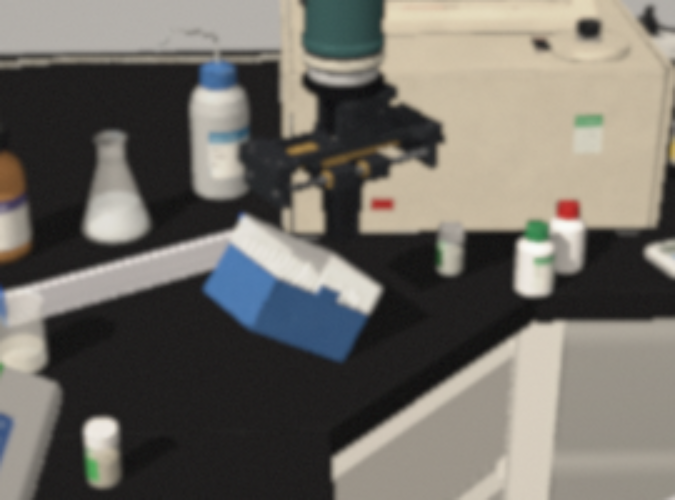

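The box is past balance and falling onto its base. I'll move round to the latch side with the fingers open.

Request:
servo_tool(
  steps=[
    {"dx":0.02,"dy":0,"dz":0,"spin":0,"hand":-1},
    {"dx":0.05,"dy":0,"dz":0,"spin":0,"hand":-1},
    {"dx":0.08,"dy":0,"dz":0,"spin":0,"hand":-1},
    {"dx":0.1,"dy":0.02,"dz":0,"spin":0,"hand":-1},
    {"dx":0.1,"dy":0.05,"dz":0,"spin":0,"hand":-1},
    {"dx":0.1,"dy":0.08,"dz":0,"spin":0,"hand":-1},
    {"dx":0.1,"dy":0.09,"dz":0,"spin":0,"hand":-1},
    {"dx":0.1,"dy":0.09,"dz":0,"spin":0,"hand":-1},
  ],
)

```text
time: 7.55
eef_pos: [0.4047, 0.2697, 0.0673]
orientation: [-0.001, 1.0, -0.0, -0.0]
wrist_force: [0.6, -0.1, 0.6]
opening: 0.891
grasp_force: 0.0
```

```bash
cat >> h.py <<'E'
def box(name):
    im,d,W=cloud(name);b=im.astype(int)
    k=(W[...,0]>.44)&(W[...,0]<.69)&(W[...,1]>.15)&(W[...,1]<.4)&(W[...,2]>.07)&(W[...,2]<.092)
    Q=W[k]; 
    r=cv2.minAreaRect(Q[:,:2].astype(np.float32)*1000); print(name,len(Q),np.median(Q[:,2]).round(3),np.round(r[0],1),np.round(r[1],1),round(r[2],2))
    return im,W
E
python3 - <<'E'
from h import *
print(arm.sense()['eef_pos'],arm.sense()['joint_positions'].round(2))
box('scene');im,W=box('top');cv2.imwrite('pics/t2.png',cv2.resize(im[130:330,130:380],None,fx=2.5,fy=2.5))
E
```

```text
[0.40470855 0.26971811 0.06728703] [ 0.54  0.03  2.13 -0.    0.98 -1.04]
scene 910 0.081 [502. 270.] [ 91.8 124.9] 0.22
top 1639 0.081 [504.2 270.3] [ 85.2 121. ] 0.44
```

View pics/t2.png

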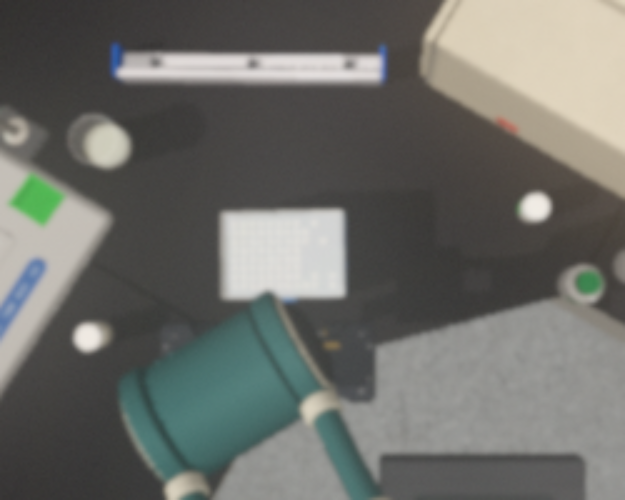

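The box lies on its base with its lid top at z=0.081, centre about (0.504, 0.270), square to the robot. I lower the open fingers behind the latch side, turned to the rail's 0.017 rad.

Request:
servo_tool(
  steps=[
    {"dx":0,"dy":0,"dz":0.02,"spin":0.017,"hand":-1},
    {"dx":0,"dy":0,"dz":0.045,"spin":0.017,"hand":-1},
    {"dx":0,"dy":0,"dz":0.065,"spin":0.017,"hand":-1},
    {"dx":0,"dy":0,"dz":0.072,"spin":0.017,"hand":-1},
    {"dx":-0.01,"dy":0,"dz":0.072,"spin":0.017,"hand":-1},
    {"dx":-0.02,"dy":0,"dz":0.072,"spin":0.017,"hand":-1},
    {"dx":-0.03,"dy":0,"dz":0.072,"spin":0.017,"hand":-1},
    {"dx":-0.035,"dy":0,"dz":0.072,"spin":0.017,"hand":-1},
  ],
)

```text
time: 8.65
eef_pos: [0.4414, 0.27, -0.0039]
orientation: [0.009, 1.0, 0.0, 0.001]
wrist_force: [0.8, 0.1, 0.2]
opening: 1.002
grasp_force: 0.0
```

Request:
servo_tool(
  steps=[
    {"dx":-0.01,"dy":0,"dz":0,"spin":0,"hand":-1},
    {"dx":-0.018,"dy":0,"dz":0,"spin":0,"hand":-1},
    {"dx":-0.026,"dy":0,"dz":0,"spin":0,"hand":-1},
    {"dx":-0.034,"dy":0,"dz":0,"spin":0,"hand":-1},
    {"dx":-0.042,"dy":0,"dz":0,"spin":0,"hand":-1},
    {"dx":-0.05,"dy":0,"dz":0,"spin":0,"hand":-1},
    {"dx":-0.055,"dy":0,"dz":0,"spin":0,"hand":-1},
    {"dx":-0.06,"dy":0,"dz":0,"spin":0,"hand":-1},
  ],
)

```text
time: 9.65
eef_pos: [0.5001, 0.2687, -0.0047]
orientation: [0.008, 1.0, -0.0, -0.0]
wrist_force: [-1.1, -0.6, 0.3]
opening: 1.001
grasp_force: 0.7
```

Run:
```python
from h import *
s=arm.sense();print(s['eef_pos'],s['wrist_force'])
im,W=box('top');box('scene');cv2.imwrite('pics/t3.png',cv2.resize(im[130:330,130:380],None,fx=2.5,fy=2.5))
```

```text
[ 0.50007609  0.26867342 -0.0046685 ] [-1.05493072 -0.60123145  0.34583747]
top 468 0.081 [568.5 268.4] [121.7  58.5] 89.1
scene 484 0.081 [542.9 268.5] [124.2 111.2] 89.45
```

Request:
servo_tool(
  steps=[
    {"dx":-0.012,"dy":0,"dz":0,"spin":0,"hand":-1},
    {"dx":-0.024,"dy":0,"dz":0,"spin":0,"hand":-1},
    {"dx":-0.036,"dy":0,"dz":0,"spin":0,"hand":-1},
    {"dx":-0.048,"dy":0,"dz":0,"spin":0,"hand":-1},
    {"dx":-0.06,"dy":0,"dz":0,"spin":0,"hand":-1},
    {"dx":-0.07,"dy":0,"dz":0,"spin":0,"hand":-1},
    {"dx":-0.078,"dy":0,"dz":0,"spin":0,"hand":-1},
    {"dx":-0.082,"dy":0,"dz":0,"spin":0,"hand":-1},
  ],
)

```text
time: 10.75
eef_pos: [0.5823, 0.2673, -0.0046]
orientation: [0.008, 1.0, 0.0, -0.0]
wrist_force: [-1.4, -0.2, -0.4]
opening: 0.999
grasp_force: 0.7
```

Request:
servo_tool(
  steps=[
    {"dx":-0.002,"dy":0,"dz":0,"spin":0,"hand":-1},
    {"dx":-0.004,"dy":0,"dz":0,"spin":0,"hand":-1},
    {"dx":-0.006,"dy":0,"dz":0,"spin":0,"hand":-1},
    {"dx":-0.008,"dy":0,"dz":0,"spin":0,"hand":-1},
    {"dx":-0.009,"dy":0,"dz":0,"spin":0,"hand":-1},
    {"dx":-0.01,"dy":0,"dz":0,"spin":0,"hand":-1},
    {"dx":-0.011,"dy":0,"dz":0,"spin":0,"hand":-1},
    {"dx":-0.011,"dy":0,"dz":0,"spin":0,"hand":-1},
  ],
)

```text
time: 11.75
eef_pos: [0.593, 0.2671, -0.0046]
orientation: [0.008, 1.0, 0.0, 0.0]
wrist_force: [-0.7, 0.5, 0.4]
opening: 1.0
grasp_force: 0.3
```

Not yet at the rail by force, so I creep on until the force rises.

Request:
servo_tool(
  steps=[
    {"dx":-0.001,"dy":0,"dz":0,"spin":0,"hand":-1},
    {"dx":-0.002,"dy":0,"dz":0,"spin":0,"hand":-1},
    {"dx":-0.003,"dy":0,"dz":0,"spin":0,"hand":-1},
    {"dx":-0.004,"dy":0,"dz":0,"spin":0,"hand":-1},
    {"dx":-0.005,"dy":0,"dz":0,"spin":0,"hand":-1},
    {"dx":-0.005,"dy":0,"dz":0,"spin":0,"hand":-1},
    {"dx":-0.005,"dy":0,"dz":0,"spin":0,"hand":-1},
    {"dx":-0.005,"dy":0,"dz":0,"spin":0,"hand":-1},
  ],
)

```text
time: 12.75
eef_pos: [0.5932, 0.2669, -0.0046]
orientation: [0.008, 1.0, -0.001, -0.004]
wrist_force: [-14.6, -0.6, 10.2]
opening: 1.001
grasp_force: 7.3
```

Run:
```python
from h import *
s=arm.sense();print(s['eef_pos'],s['wrist_force'],s['torque'])
im,d,W=cloud('top')
k=(W[...,0]>.6)&(W[...,0]<.72)&(W[...,1]>.19)&(W[...,1]<.35)&(W[...,2]>.07)&(W[...,2]<.092)
Q=W[k];print(len(Q))
for y in np.arange(.22,.33,.02):
    q=Q[abs(Q[:,1]-y)<.01]; print(round(y,2), q[:,0].max().round(4) if len(q) else None, 'rail',round(.6869+.0166*y,4))
```

```text
[ 0.5932125   0.26694129 -0.00463059] [-14.55914423  -0.5817796   10.18724219] [0.27476863 1.71517675 0.12002702]
93
0.22 0.6889 rail 0.6906
0.24 0.647 rail 0.6909
0.26 0.6908 rail 0.6912
0.28 None rail 0.6915
0.3 None rail 0.6919
0.32 None rail 0.6922
```

The force rose to 15 N, so the box is pressed against the rail. I back away and check.

Request:
servo_tool(
  steps=[
    {"dx":0.003,"dy":0,"dz":0,"spin":0,"hand":-1},
    {"dx":0.008,"dy":0,"dz":0,"spin":0,"hand":-1},
    {"dx":0.02,"dy":0,"dz":0,"spin":0,"hand":-1},
    {"dx":0.05,"dy":0,"dz":0,"spin":0,"hand":-1},
    {"dx":0.09,"dy":0,"dz":0,"spin":0,"hand":-1},
    {"dx":0.13,"dy":0,"dz":0,"spin":0,"hand":-1},
    {"dx":0.17,"dy":0,"dz":-0.02,"spin":0,"hand":-1},
    {"dx":0.18,"dy":0,"dz":-0.04,"spin":0,"hand":-1},
  ],
)

```text
time: 13.8
eef_pos: [0.4142, 0.2692, 0.0348]
orientation: [0.008, 1.0, -0.001, -0.001]
wrist_force: [0.1, 0.5, 0.3]
opening: 0.994
grasp_force: 0.0
```

Run:
```python
from h import *
im,d,W=cloud('top');cv2.imwrite('pics/t4.png',cv2.resize(im[120:270,140:400],None,fx=3,fy=3,interpolation=cv2.INTER_CUBIC))
k=(W[...,0]>.57)&(W[...,0]<.72)&(W[...,1]>.18)&(W[...,1]<.36)&(W[...,2]>.06)&(W[...,2]<.1)
Q=W[k];r=cv2.minAreaRect(Q[:,:2].astype(np.float32)*1000);print(r,np.median(Q[:,2]))
A=np.c_[Q[:,:2],np.ones(len(Q))];print('tilt',np.linalg.lstsq(A,Q[:,2],rcond=None)[0])
for y in np.arange(.22,.33,.02):
    q=Q[abs(Q[:,1]-y)<.01]; print(round(y,2),q[:,0].min().round(4),q[:,0].max().round(4),'rail',round(.6869+.0166*y,4))
```

```text
((646.8451538085938, 267.2567138671875), (120.41757202148438, 90.5015640258789), 89.64237976074219) 0.08104072212437119
tilt [ 0.03353992 -0.00393616  0.05993431]
0.22 0.6046 0.6891 rail 0.6906
0.24 0.6053 0.6888 rail 0.6909
0.26 0.6016 0.6918 rail 0.6912
0.28 0.6018 0.6922 rail 0.6915
0.3 0.6063 0.6918 rail 0.6919
0.32 0.6065 0.6925 rail 0.6922
```

View pics/t4.png

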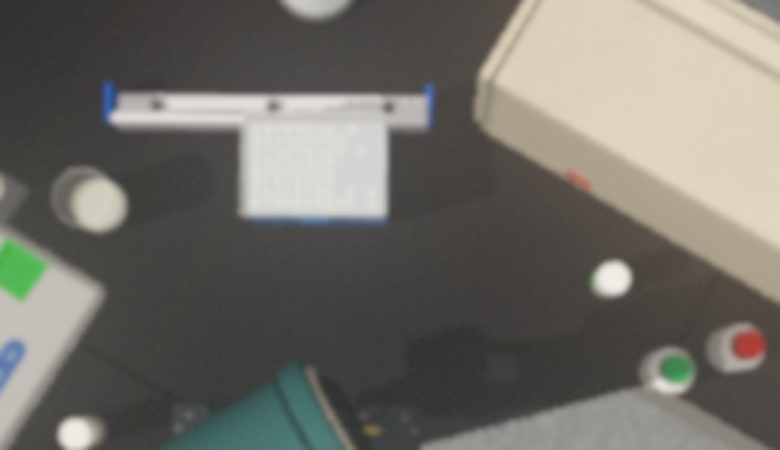

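The box lies against the rail within its length, at crop (240–388, 118–220), and the bystanders look untouched. I'll check the 0.03 tilt reading more robustly.

Run:
```python
from h import *
def med(n):
    ims=[cloud(n)[2] for _ in range(4)];W=np.nanmean(ims,0)
    for x in (.615,.63,.65,.67,.68):
        k=(abs(W[...,0]-x)<.006)&(abs(W[...,1]-.267)<.05)&(W[...,2]>.07)&(W[...,2]<.095)
        print(n,x,k.sum(),np.median(W[k][:,2]).round(4),end=' | ')
    k=(abs(W[...,0]-.56)<.02)&(abs(W[...,1]-.267)<.05); print('bench',np.median(W[k][:,2]))
    return W
W=med('top');med('scene')
for n,p in dict(v1=(.5521,.0117,.035),b7=(.4726,-.0347,.05),b4=(.4925,-.0945,.05),v2=(.4211,.4707,.035),bk=(.6237,.4684,.04)).items():
    k=(np.hypot(W[...,0]-p[0],W[...,1]-p[1])<.045)&(W[...,2]>p[2])&(W[...,2]<.09); print(n,W[k].mean(0).round(3))
```

```text
top 0.615 200 0.0811 | top 0.63 200 0.0811 | top 0.65 200 0.0811 | top 0.67 185 0.0812 | top 0.68 169 0.081 | bench -0.00021859863609430263
scene 0.615 50 0.082 | scene 0.63 82 0.0819 | scene 0.65 85 0.0818 | scene 0.67 85 0.0819 | scene 0.68 81 0.0819 | bench 0.0005386575944380245
v1 [0.552 0.012 0.051]
b7 [ 0.473 -0.035  0.064]
b4 [ 0.492 -0.093  0.064]
v2 [0.421 0.471 0.051]
bk [0.624 0.469 0.058]
```

The lid is level at 81 mm, the hinge side is flush with the rail, the bystanders have not moved and the arm is clear. I'm handing in.

```bash
python3 -c "
from cell import arm
print(arm.job_done())"
```

```text
the job is handed in; nothing more can be done
None
```

I tipped the box onto its base, lid up, pushed it flush against the rail within the rail's length, and handed the job in. The bystanders stayed where they stood, and the arm was clear at the end; the hand-in returned no verdict.

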